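# Slide the lathe tooling board home into its notches

### The job

The plywood tooling board beside the brake lathe has been pulled out along its runners towards you. With the fingertips, push it gently by its front strip straight back along the runners until you feel it drop into its locating notches and it lies level, flush with the side plates; then take the hand clear. Do not lift the board or shove it hard, keep the two adapters standing on it, and leave the other things on the bench where they are.

Things in the scene. Friction and masses are not known exactly. Their poses are not given: they have to be found in the camera images.
- frame: Runner frame fixed to the bench: two grey side plates (320 long, 4 thick, 62 high, inner faces 204 mm apart), each with a steel runner bar inside it: top 50 mm above the bench, 22 wide, 160 mm clear between the two, from x = -205 to +115 mm. Origin on the bench, midway between the plates, under the board's home place. x along the runners, away from the robot (the way to push), z up. Its place and yaw vary.
- home (a point): Point on the frame above its origin, at runner-top height (50 mm above the bench), axes as the frame; the board's origin comes here, within 3 mm along the runners, when home. Each runner has two notches, 15 long and 10 mm deep, centred 75 mm before and 75 mm beyond this point. The notches are the only stop: the runners' far ends are open.
- board: Loose plywood board, 180 mm along the runners (x), 200 wide (y), 12 thick, 0.35 to 0.7 kg, 2 mm play each side. Origin at the centre of its underside, z up. Two 10 mm steel rods across it at x = -75 and +75 mm stand 8 mm below the underside and ride on the runners (origin 58 mm above the bench); home, they drop into the notches together, and it lies flat on the runners (origin 50 mm up).
- strip (a point): Centre of the outer face of the dark wooden strip on the board's front edge, the face to push: flat, upright, facing the robot, 150 mm wide, 26 mm high (this point is half-way up), 102 mm before the board's origin and 1 mm below it; its top is level with the board's. The board starts 50 to 100 mm short of home. Sliding it takes 2 to 5 N; in the notches the rods have 5 mm play in all along the runners, then it stops dead.
- cone: Aluminium centring cone, loose, standing on the board: base 64 mm across, 44 mm high, 0.2 kg. Origin at the centre of its underside, z up. It stands on either half of the board and rides along.
- stepped: Steel stepped adapter, loose, standing on the other half of the board: 70 mm across at the base, three steps, 34 mm high, 0.2 kg. Origin at the centre of its underside, z up. It rides along.
- rotor: Bystander: brake disc lying on the bench to the right (-y), 240 mm across, 48 mm high. Origin at the centre of its underside.
- can: Bystander: closed can standing on the bench to the left (+y), 66 mm across, 130 mm high. Origin at the centre of its underside.
- padbox: Bystander: cardboard box of brake pads on the bench to the left (+y), 160 by 70 by 55 mm high. Origin at the centre of its underside.
- wrench: Bystander: wrench, 200 mm long, lying flat on the bench to the right (-y). Origin at its middle, on the bench.
Things that resemble listed ones, but are neither listed nor needed, are in the scene too. Leave any purple or yellow look-alike of the cone alone.

How it is judged:
On the way, in this order (a step that is already met when the one before it is completed fails the run):
1. the board, still riding on top of the runners, has been slid to within 30 mm of home (x of board in the frame of home between -0.03 and -0.004 m and z of board in the frame of home above 0.005 m), for 0.02 s.
2. the board has dropped into its notches and lies flat on the runners (x of board in the frame of home between -0.005 and 0.005 m and y of board in the frame of home between -0.005 and 0.005 m and z of board in the frame of home below 0.002 m and angle between board's own z axis and vertical below 0.02 rad and angle between the x axis of board and the x axis of frame, either way round below 0.04 rad), for 0.2 s.
At the end, for the whole second after the job is handed in: The board lies in its notches at rest: its origin within 5 mm of the home point along and across the runners and less than 2 mm above it, tilted under 0.02 rad and square with the frame within 0.04 rad; both adapters stand upright on the board (tilt under 0.1 rad) (all of step 2 and linear speed of board below 0.01 m/s and angle between each of cone, stepped's own z axis and vertical below 0.1 rad and z of cone in the frame of board between 0.008 and 0.016 m and z of stepped in the frame of board between 0.008 and 0.016 m); the robot touches nothing.
It fails at once if the board is lifted off its runners or tipped up (more than 6 mm above its riding height, or 0.08 rad) (z of board in the frame of home above 0.014 m or angle between board's own z axis and vertical above 0.08 rad).
It fails at once if the board is shoved hard (the fingers bear on it with over 45 N) (contact force between the fingers and board above 45 N).
It fails at once if an adapter is lifted off the board, knocked over or knocked off (angle between any of cone, stepped's own z axis and vertical above 0.35 rad or z of any of cone, stepped in the frame of board above 0.022 m or z of any of cone, stepped in the frame of board below 0 m).
It fails at once if a bystander on the bench is moved more than 15 mm (distance of any of rotor, can, padbox, wrench from where it was at the start of the episode above 0.015 m).
It also fails if it takes over 38 s, if anything falls off the work surface, if the arm or the gripper's body presses on something with over 40 N, if the wrist force passes 120 N, or if a joint passes its speed limit or range.

### The arm

A 6-joint arm with a two-finger parallel gripper is mounted at the origin on the work surface. World frame = base frame: x ahead of the robot, y to its left, z up, the work surface at z = 0. Lengths are in m, angles in rad, forces in N, time in s.
With the tool pointing down it reaches from about 0.35 to 0.775 m from the base axis. Payload 5.5 kg.
Tool frame: the origin (TCP) lies on the centre line of the jaws, within the pads' length; the fingertips stand 11 mm ahead of it and the grasp point (between the pads) lies 8 mm behind it (env.tip_extent is the distance from the TCP to the fingertips, in m); z points along the fingers, y is the line along which they close (so a half turn about z gives the same grasp; the last joint's range is limited). The gripper opens to 85 mm and grips with 20 to 120 N. Pads are 22 mm wide; open, the fingers measure 114 mm over their backs; the gripper's body (76 mm by 85 mm) begins 54 mm behind the grasp point. The pads swing forward as they close: fully open they stand 13 mm farther back than shut.
Start: joints at [-1.386, 0.313, 0.046, 1.304, 0, 1.431], TCP at [0.183, -0.545, 0.242] pointing down, gripper open.
Joint ranges: [-2.76, 2.76], [-0.86, 1.69], [-1.03, 1.26], [-2.2, 2.34], [-1.47, 1.5], [-3.14, 3.14]. Speed limits (rad/s): [2.57, 2.57, 3.14, 3.14, 3.14, 3.14].

### API

Orientations are given as a unit quaternion [w, x, y, z].
In Python, from workcell import env gives the robot as it stands.
- The arm moves only by the shell command python3 -m jog 'ROWS' [FORCE]. ROWS is JSON, a list of rows, each a list of 5 numbers: the gripper's target within -1 to 1 (shut at 1, half-way at 0, fully open at -1), then the shift along the tool's x, y, z in m, then the turn about the tool's z in degrees. In form: [[fingers, tx, ty, tz, turn], ...]. A call has 1 to 5 rows; each row shifts and turns the commanded pose from where the row before left it, along the tool's axes as they then stand; what a row does not reach is not made up. A row lasts 1/12 s, in which the tool goes at most 41.7 mm and 7.16 degrees, less where a joint would pass 70% of its speed; a pose out of reach is approached as far as the arm can. A call is refused whole if a number of a shift passes 0.0417 or a number of a turn 7.16, either way. A call with a gripper value outside its range is refused whole. The fingers move at their own pace and stop on an object; FORCE is the grip in N (left out, the last holds). Time passes only in rows, so rows that do not move let the fingers close. It gives the time, the measured TCP pose, the force, the opening and the grip force at its end, in the units of the state.
- env.get_state(): the state, without advancing time (a new reading comes with each control period).
- env.read_camera(name): name is "scene" or "top" or "wrist"; returns a dict with "img" (480x640x3 uint8, red, green, blue), "fov_y" (degrees; the focal length in pixels is half the picture's height over the tangent of half this angle, whatever the lens; pixels are square), "cx", "cy" (the principal point, pixels), "D" ([k1, k2, p1, p2, k3] as OpenCV has them; the pictures are not rectified), "T" (4x4, takes a point from camera to world coordinates). Camera axes: x right, y up, looking along -z (the intrinsics and any distortion apply to the point x, -y, -z); pixel columns grow to the right and rows downward; lengths in m; the calibration is good to about 2 mm. A picture is of the moment at which its call begins. There is no depth.
- env.hand_in(): hands the job in; it is judged then, once.
The state is a dict: "clock": time; "joint_pos": joint angles; "qvel": joint speeds; "tau": joint torques, N m; "tcp_pos": TCP position; "orientation": TCP orientation; "wrist_force": force on the tool from outside, world axes, zero at the start; "ft_torque": the same for the moment, N m; "finger_gap": finger opening in m; "grip_force": force on a finger pad.
Only numpy, scipy, OpenCV 4.12 (cv2) and the standard library are available. Lean on these libraries where they do the work, as an engineer would, in place of code of your own. Each camera call takes 0.05 s, during which the arm holds its last target. There are 200 camera calls.

## Working session

There is one attempt and no reset: what is moved stays moved. The work goes in short steps, Python scripts to look and compute and a shell command to move; the robot and the scene stay as the last step left them, time stands still between calls to the robot, and variables do not carry over. Pictures are saved under pics/ and viewed, at most 10 in all, crops included, and the job is handed in when it is done.

```bash
mkdir -p pics; ls; cat > h.py <<'E'
import numpy as np, cv2
from workcell import env
def cam(n):
    c=env.read_camera(n); f=240/np.tan(np.radians(c["fov_y"])/2)
    c["K"]=np.array([[f,0,c["cx"]],[0,f,c["cy"]],[0,0,1]]); c["D"]=np.array(c["D"],float); c["T"]=np.array(c["T"]); return c
def ray(c,px,z):
    u=cv2.undistortPoints(np.array(px,float).reshape(-1,1,2),c["K"],c["D"]).reshape(-1,2)
    d=np.c_[u[:,0],-u[:,1],-np.ones(len(u))]@c["T"][:3,:3].T; o=c["T"][:3,3]
    return o+d*((z-o[2])/d[:,2])[:,None]
def proj(c,P):
    p=(np.atleast_2d(P)-c["T"][:3,3])@c["T"][:3,:3]; p=p*[1,-1,-1]
    return cv2.projectPoints(p,np.zeros(3),np.zeros(3),c["K"],c["D"])[0].reshape(-1,2)
def save(n,im): cv2.imwrite("pics/"+n,im[...,::-1])
E
python3 - <<'E'
from h import *
print(env.get_state())
for n in("top","scene"):
    c=cam(n); save(n+"0.png",c["img"]); print(n,c["T"].round(3).tolist(),c["fov_y"],c["D"])
E
```

```text
pics
{'clock': 0.0, 'joint_pos': array([-1.38558812e+00,  3.13999292e-01,  4.49806741e-02,  1.30357786e+00,
       -4.12490312e-05,  1.43117526e+00]), 'qvel': array([ 0.00174701, -0.00050999,  0.00060496,  0.00179416,  0.00018848,
        0.00051416]), 'tau': array([ 1.02518512e-03, -4.80630970e+01,  2.98530757e+01,  1.96845731e-02,
        6.18316449e-05, -2.42808952e-06]), 'tcp_pos': array([ 0.18338776, -0.5444623 ,  0.24141016]), 'orientation': array([-8.99370608e-04,  9.86839307e-01,  1.61701489e-01, -4.11332852e-05]), 'wrist_force': array([-0.00664267, -0.16566762,  0.06772988]), 'ft_torque': array([ 0.01832029, -0.01150517,  0.04153393]), 'grip_force': 0.0, 'finger_gap': 0.08557618292466132}
top [[-0.008, 0.999, -0.048, 0.495], [-1.0, -0.007, 0.012, -0.033], [0.012, 0.048, 0.999, 1.474], [0.0, 0.0, 0.0, 1.0]] 46.63688904812629 [-0.11330877  0.          0.          0.          0.        ]
scene [[-0.313, -0.719, 0.621, 1.51], [0.95, -0.226, 0.217, 0.281], [-0.016, 0.657, 0.753, 1.217], [0.0, 0.0, 0.0, 1.0]] 49.77382279428768 [0.02975324 0.         0.         0.         0.        ]
```

View pics/top0.png

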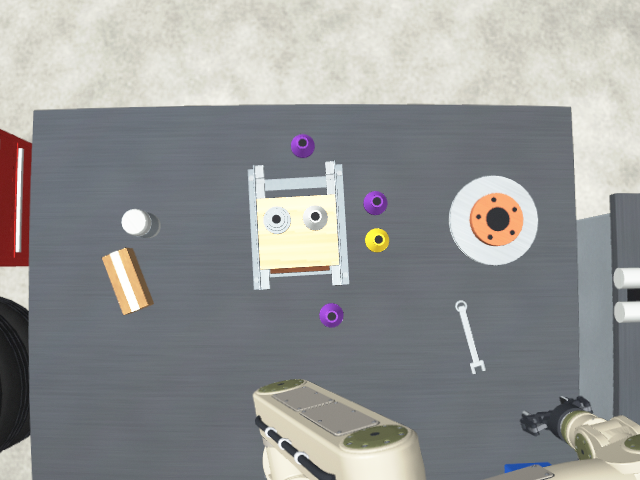

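View pics/scene0.png

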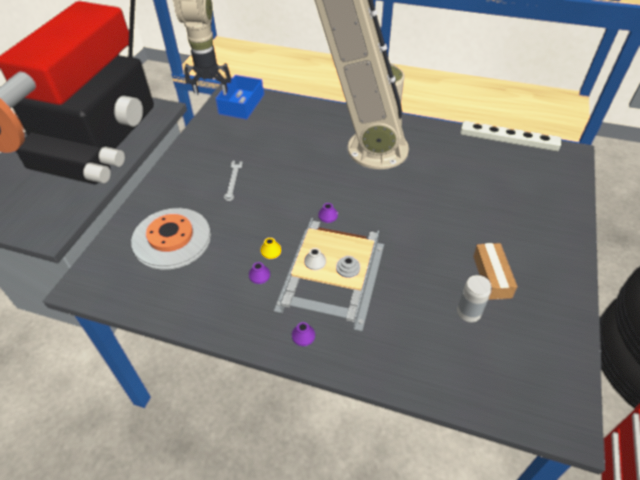

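The top view shows the plywood board at (298,232) between the grey side plates (252–345, 165–288), with its dark strip at (300,269). The stepped adapter is at (277,219) and the aluminium cone at (315,216). Purple look-alikes are at (302,146), (375,203) and (332,316), and a yellow one is at (377,240). I'll check the choice in a close crop.

```bash
python3 - <<'E'
from h import *
c=cam("top"); im=c["img"][150:300,230:370]
save("crop1.png",cv2.resize(im,None,fx=4,fy=4,interpolation=cv2.INTER_CUBIC))
E
```

```text
(no output)
```

View pics/crop1.png

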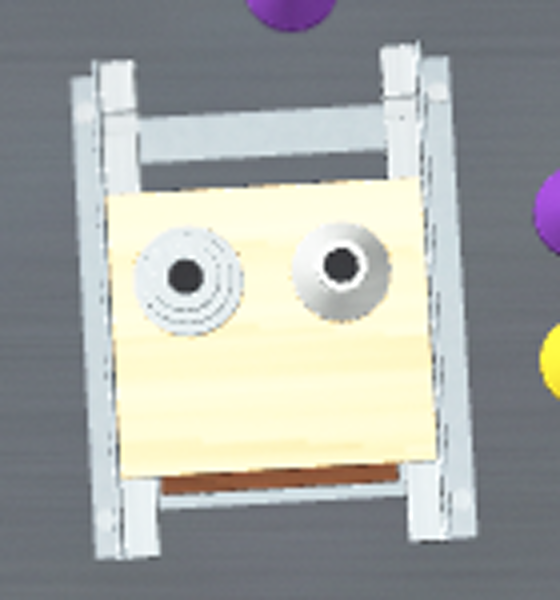

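The crop confirms the listed board: the stepped adapter is on its left half, the aluminium cone is on its right, and the dark strip's lower edge runs from about (163,495) to (400,480). I'll measure the corners next.

```bash
python3 - <<'E'
from h import *
c=cam("top"); P=lambda l,z: ray(c,np.array(l)/4+[230-.4,150-.4],z)[:,:2]
B=P([(107,196),(420,180),(437,460),(121,477)],.07); print("board",B.round(4).tolist())
n=np.linalg.norm; print("sizes",[n(B[i]-B[(i+1)%4]).round(4) for i in range(4)])
F=P([(71,80),(448,58),(477,537),(96,558)],.062); print("plates",F.round(4).tolist(),[n(F[i]-F[(i+1)%4]).round(4) for i in range(4)])
d=(F[0]-F[3]+F[1]-F[2]); d/=n(d); yaw=np.arctan2(d[1],d[0]); db=(B[0]-B[3]+B[1]-B[2]); 
print("yaw",np.degrees(yaw),np.degrees(np.arctan2(db[1],db[0])))
near=(F[2]+F[3])/2; far=(F[0]+F[1])/2
home=(near+.205*d+far-.115*d)/2; bc=B.mean(0); l=np.array([-d[1],d[0]])
print("home",home,"board c",bc,"rel",(bc-home)@d,(bc-home)@l)
print("strip",bc-.102*d, "strip px face",P([(163,495),(400,480)],.044).tolist())
p=ray(c,[(332,316)],.02); print("purple",p)
E
```

```text
board [[0.6832, 0.1167], [0.692, -0.0821], [0.5143, -0.0912], [0.505, 0.1081]]
sizes [np.float64(0.1989), np.float64(0.178), np.float64(0.1995), np.float64(0.1784)]
plates [[0.7594, 0.1407], [0.7719, -0.101], [0.4654, -0.1165], [0.4539, 0.125]] [np.float64(0.2421), np.float64(0.3069), np.float64(0.2417), np.float64(0.3059)]
yaw 2.915800881654251 2.848981198789786
home [0.65760789 0.01433795] board c [0.59864516 0.01288287] rel -0.058960406715033366 0.0015461412912082942
strip [0.49677721 0.00769429] strip px face [[0.49349012561452027, 0.08377590313947866], [0.5019963571443402, -0.06837960507627136]]
purple [[ 0.3812181  -0.07423337  0.02      ]]
```

The plate corners only measure 320 mm long if they lie at bench level (feet flanges), so I'll recompute with z≈0.

```bash
python3 - <<'E'
from h import *
c=cam("top"); P=lambda l,z: ray(c,np.array(l)/4+[230-.4,150-.4],z)[:,:2]
n=np.linalg.norm
bc=P([(107,196),(420,180),(437,460),(121,477)],.07).mean(0)
F=P([(71,80),(448,58),(477,537),(96,558)],.003)
R=P([(98,60),(418,43),(439,541),(128,558)],.05)
for Q in (F,R):
  d=(Q[0]-Q[3]+Q[1]-Q[2]); d/=n(d); l=np.array([-d[1],d[0]])
  home=((Q[2]+Q[3])/2+.205*d+(Q[0]+Q[1])/2-.115*d)/2
  print([n(Q[i]-Q[(i+1)%4]).round(4) for i in range(4)],np.degrees(np.arctan2(d[1],d[0])),home,(bc-home)@d,(bc-home)@l)
s=bc-.102*d; print("strip",s)
print("purple base",ray(c,[(332,316)],.015))
# tool pose
from scipy.spatial.transform import Rotation as R_
q=env.get_state(); o=q["orientation"]; print(R_.from_quat(o,scalar_first=True).as_matrix().round(3), q["tcp_pos"])
E
```

```text
[np.float64(0.2522), np.float64(0.3197), np.float64(0.2518), np.float64(0.3187)] 2.9158008816542504 [0.66252395 0.01623982] -0.0639668540639756 -0.00010320224117241648
[np.float64(0.2073), np.float64(0.3216), np.float64(0.1989), np.float64(0.3217)] 2.6235207754729664 [0.66371403 0.01592368] -0.06513984999451834 -5.922915043393202e-05
strip [0.49675207 0.00821401]
purple base [[ 0.380827   -0.07437348  0.015     ]]
[[ 0.948  0.319 -0.   ]
 [ 0.319 -0.948  0.001]
 [ 0.    -0.001 -1.   ]] [ 0.18345591 -0.54475351  0.24187892]
```

```bash
python3 -m jog '[[-1,0,0,0,5.25],[-1,0,0,0,5.25],[-1,0,0,0,5.25],[-1,0.018,-0.0336,0,0],[-1,0.018,-0.0336,0,0]]'; python3 -m jog '[[-1,0.018,-0.0336,0,0],[-1,0.018,-0.0336,0,0],[-1,0.018,-0.0336,0,0],[-1,0.018,-0.0336,0,0],[-1,0.018,-0.0336,0,0]]';python3 -m jog '[[-1,0.018,-0.0336,0,0],[-1,0.018,-0.0336,0,0],[-1,0.018,-0.0336,0,0],[-1,0.018,-0.0336,0,0],[-1,0.018,-0.0336,0,0]]';python3 -m jog '[[-1,0.018,-0.0336,0,0],[-1,0.018,-0.0336,0,0],[-1,0.018,-0.0336,0,0],[-1,0.018,-0.0336,0,0],[-1,0,0,0,0]]'
```

```text
clock: 0.67
tcp_pos: [0.2157, -0.4764, 0.2413]
orientation: [-0.0, 1.0, 0.023, -0.0]
wrist_force: [0.8, 1.5, -1.1]
finger_gap: 0.0856
grip_force: 0.0
clock: 1.08
tcp_pos: [0.2979, -0.302, 0.2423]
orientation: [0.0, 1.0, 0.025, 0.0]
wrist_force: [0.6, -0.3, 0.0]
finger_gap: 0.0855
grip_force: 0.0
clock: 1.5
tcp_pos: [0.3794, -0.1298, 0.2425]
orientation: [0.0, 1.0, 0.025, 0.0]
wrist_force: [0.5, -0.5, -0.6]
finger_gap: 0.0855
grip_force: 0.0
clock: 1.92
tcp_pos: [0.4462, 0.0116, 0.2423]
orientation: [-0.001, 1.0, 0.029, 0.001]
wrist_force: [-1.1, 0.2, 0.0]
finger_gap: 0.0854
grip_force: 0.0
```

```bash
python3 -m jog '[[-1,-0.003,0.006,0.035,0],[-1,0,0,0.035,0],[-1,0,0,0.035,0],[-1,0,0,0.035,0],[-1,0,0,0.035,0]]'; python3 -m jog '[[-1,0,0,0.01,0],[-1,0,0,0,0]]'; python3 - <<'E'
from h import *
a=cam("wrist");s=cam("scene")
print(env.tip_extent, env.get_state()["orientation"],proj(s,[[.497,.008,.057]]))
im=cv2.resize(s["img"][180:300,250:400],(600,480),interpolation=cv2.INTER_CUBIC)
save("w1.png",a["img"]);save("s1.png",im)
E
```

```text
clock: 2.33
tcp_pos: [0.4415, 0.0001, 0.066]
orientation: [0.0, 1.0, 0.025, 0.0]
wrist_force: [0.3, -0.3, -0.8]
finger_gap: 0.0851
grip_force: 0.0
clock: 2.5
tcp_pos: [0.4384, 0.0005, 0.0542]
orientation: [-0.001, 1.0, 0.025, -0.003]
wrist_force: [-0.1, -0.2, -0.1]
finger_gap: 0.0852
grip_force: 0.0
0.011 [ 3.73312270e-06  9.99690766e-01  2.48645942e-02 -3.52449099e-04] [[342.39928233 234.31385715]]
```

View pics/w1.png

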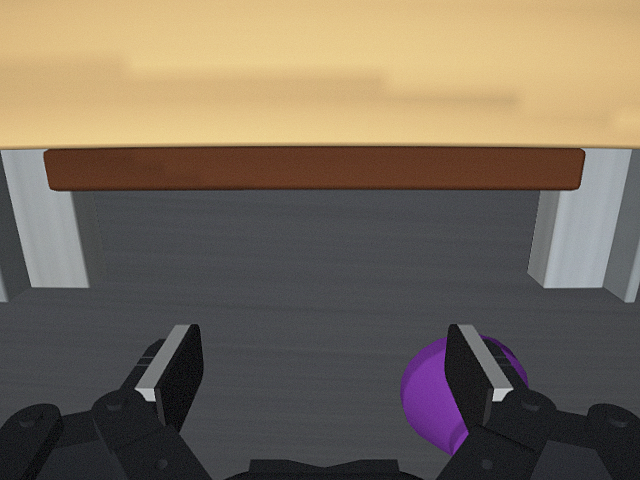

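View pics/s1.png

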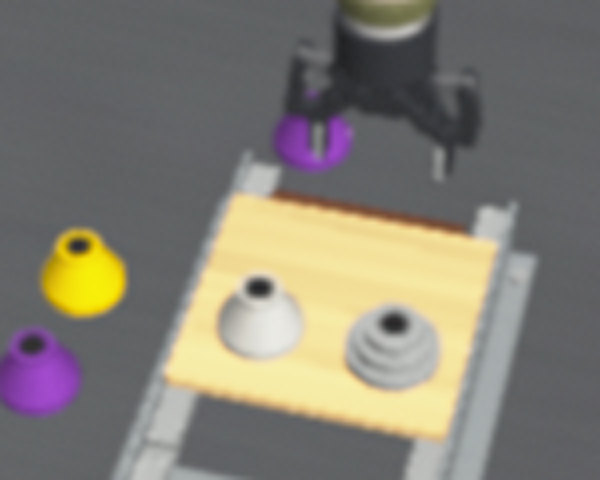

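The wrist view shows the strip spanning columns 45–585 at rows 150–190. The open fingertips are at (180,330) and (470,330), centred about 3 mm to the right of the strip, and nothing lies between them. The scene crop shows the hand clear of the purple cone.

```bash
python3 -m jog '[[-1,0,-0.004,0.006,0],[-1,0.012,0,0,0],[-1,0.012,0,0,0],[-1,0.008,0,0,0],[-1,0,0,0,0]]'; python3 -m jog '[[-1,0.003,0,0,0],[-1,0.003,0,0,0],[-1,0.003,0,0,0],[-1,0.002,0,0,0],[-1,0.002,0,0,0]]'; python3 -m jog '[[-1,0.002,0,0,0],[-1,0.002,0,0,0],[-1,0.002,0,0,0],[-1,0.002,0,0,0],[-1,0.002,0,0,0]]'
```

```text
clock: 3.02
tcp_pos: [0.4765, 0.0055, 0.0526]
orientation: [0.0, 1.0, 0.025, 0.002]
wrist_force: [-0.3, 1.1, 0.9]
finger_gap: 0.0854
grip_force: 0.0
clock: 3.43
tcp_pos: [0.4857, 0.0064, 0.0512]
orientation: [0.0, 1.0, 0.025, -0.001]
wrist_force: [-4.2, -1.1, 1.8]
finger_gap: 0.0854
grip_force: 1.8
clock: 3.85
tcp_pos: [0.4962, 0.007, 0.051]
orientation: [-0.0, 1.0, 0.025, -0.0]
wrist_force: [-2.4, 0.1, -1.4]
finger_gap: 0.0854
grip_force: 1.3
```

```bash
for i in 1; do :; done; python3 -m jog '[[-1,0.002,0,0,0],[-1,0.002,0,0,0],[-1,0.002,0,0,0],[-1,0.002,0,0,0],[-1,0.002,0,0,0]]'; python3 -m jog '[[-1,0.002,0,0,0],[-1,0.002,0,0,0],[-1,0.002,0,0,0],[-1,0.002,0,0,0],[-1,0.002,0,0,0]]'; python3 -m jog '[[-1,0.002,0,0,0],[-1,0.002,0,0,0],[-1,0.002,0,0,0],[-1,0.002,0,0,0],[-1,0.002,0,0,0]]'; python3 - <<'E'
from h import *
c=cam("top"); im=c["img"][150:300,230:370]
save("crop2.png",cv2.resize(im,None,fx=4,fy=4,interpolation=cv2.INTER_CUBIC))
E
```

```text
clock: 4.27
tcp_pos: [0.5065, 0.0074, 0.0512]
orientation: [0.0, 1.0, 0.025, -0.0]
wrist_force: [-2.8, -0.5, -1.6]
finger_gap: 0.0857
grip_force: 1.3
clock: 4.68
tcp_pos: [0.5165, 0.0079, 0.0513]
orientation: [0.0, 1.0, 0.025, 0.0]
wrist_force: [-2.5, -1.0, -1.0]
finger_gap: 0.0854
grip_force: 1.3
clock: 5.1
tcp_pos: [0.5265, 0.0084, 0.0512]
orientation: [0.0, 1.0, 0.025, -0.0]
wrist_force: [-2.6, 0.4, -0.6]
finger_gap: 0.0855
grip_force: 1.3
```

View pics/crop2.png

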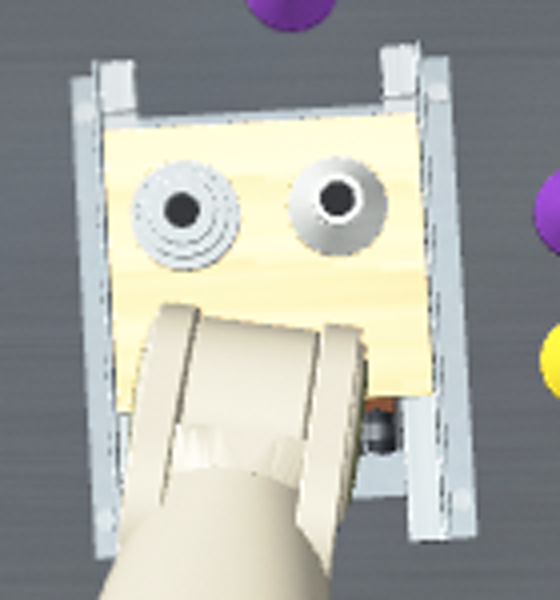

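The board has moved about 41 mm, with its far edge now at crop rows 131/115. It is square, both adapters are standing, and about 22 mm is left.

```bash
python3 -m jog '[[-1,0.002,0,0,0],[-1,0.002,0,0,0],[-1,0.002,0,0,0],[-1,0.002,0,0,0],[-1,0.002,0,0,0]]'; python3 -m jog '[[-1,0.001,0,0,0],[-1,0.001,0,0,0],[-1,0.001,0,0,0],[-1,0.001,0,0,0],[-1,0.001,0,0,0]]'
```

```text
clock: 5.57
tcp_pos: [0.5366, 0.0089, 0.0514]
orientation: [0.0, 1.0, 0.025, 0.0]
wrist_force: [-3.9, -0.6, 0.5]
finger_gap: 0.0854
grip_force: 1.6
clock: 5.98
tcp_pos: [0.5414, 0.0091, 0.0513]
orientation: [0.0, 1.0, 0.025, 0.0]
wrist_force: [-2.6, -0.4, 0.1]
finger_gap: 0.0851
grip_force: 1.2
```

```bash
python3 -m jog '[[-1,0.001,0,0,0],[-1,0.001,0,0,0],[-1,0.001,0,0,0]]'
```

```text
clock: 6.23
tcp_pos: [0.5456, 0.0092, 0.0517]
orientation: [0.0, 1.0, 0.025, 0.001]
wrist_force: [-0.1, -0.4, 0.0]
finger_gap: 0.0856
grip_force: 0.0
```

```bash
python3 -m jog '[[-1,0.001,0,0,0],[-1,0.001,0,0,0]]'
```

```text
clock: 6.4
tcp_pos: [0.547, 0.0093, 0.0515]
orientation: [0.0, 1.0, 0.025, 0.001]
wrist_force: [-0.1, -0.4, -0.1]
finger_gap: 0.0858
grip_force: 0.0
```

The push force fell to zero at x≈0.545, where the drop was expected. I'll back the hand off, raise it and look.

```bash
python3 -m jog '[[-1,-0.01,0,0,0],[-1,-0.03,0,0,0],[-1,-0.03,0,0,0],[-1,0,0,-0.03,0],[-1,0,0,-0.035,0]]'; python3 -m jog '[[-1,0,0,-0.035,0],[-1,-0.02,0,-0.03,0],[-1,-0.02,-0.03,0,0],[-1,0,-0.04,0,0],[-1,0,-0.04,0,0]]';python3 -m jog '[[-1,0,-0.04,0,0],[-1,0,-0.04,0,0],[-1,0,-0.04,0,0],[-1,0,0,0,0],[-1,0,0,0,0]]'; python3 - <<'E'
from h import *
c=cam("top"); im=c["img"][150:300,230:370]
s=cam("scene"); im2=cv2.resize(s["img"][200:340,250:400],(600,560),interpolation=cv2.INTER_CUBIC)
save("crop3.png",cv2.resize(im,None,fx=4,fy=4,interpolation=cv2.INTER_CUBIC)); save("s2.png",im2)
E
```

```text
clock: 6.82
tcp_pos: [0.469, 0.0069, 0.1128]
orientation: [-0.001, 1.0, 0.025, -0.006]
wrist_force: [1.9, -0.2, 0.0]
finger_gap: 0.0858
grip_force: 0.0
clock: 7.23
tcp_pos: [0.431, 0.1077, 0.1826]
orientation: [-0.003, 1.0, 0.03, 0.001]
wrist_force: [0.5, -0.1, 0.1]
finger_gap: 0.0853
grip_force: 0.0
clock: 7.65
tcp_pos: [0.4288, 0.1592, 0.1842]
orientation: [-0.029, 0.997, 0.072, -0.002]
wrist_force: [0.5, -0.0, -0.2]
finger_gap: 0.0855
grip_force: 0.0
```

View pics/crop3.png

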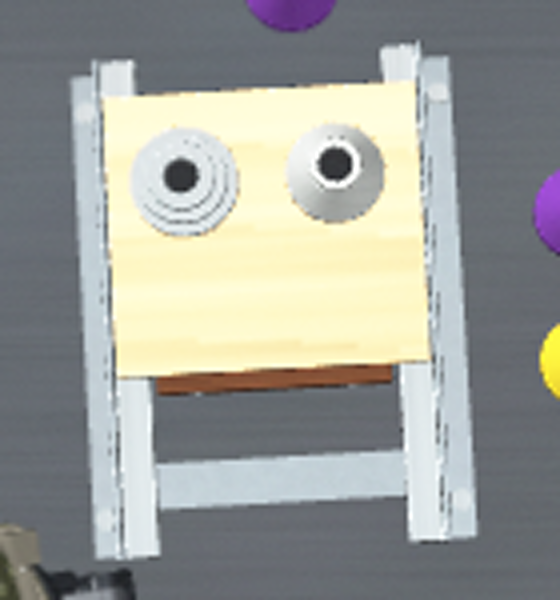

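View pics/s2.png

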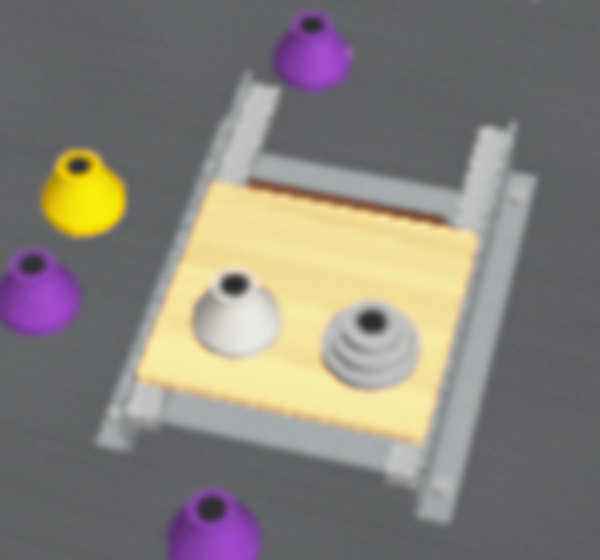

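The top crop shows the board's corners at (104,99), (414,83), (429,361) and (117,378). It is lying flush, the adapters are standing and the hand is clear. I'll check its position in numbers.

```bash
python3 - <<'E'
from h import *
c=cam("top"); L=np.array([(104,99),(414,83),(429,361),(117,378)])/4+[229.6,149.6]
home=np.array([.6631,.0161]); a=np.radians(2.8); d=np.array([np.cos(a),np.sin(a)]); l=np.array([-d[1],d[0]])
for z in(.062,.07):
  B=ray(c,L,z)[:,:2]; n=np.linalg.norm; e=B[0]-B[3]+B[1]-B[2]
  print(z,[n(B[i]-B[(i+1)%4]).round(4) for i in range(4)],(B.mean(0)-home)@d,(B.mean(0)-home)@l,np.degrees(np.arctan2(e[1],e[0])))
# scene camera: predicted corner pixels for board home at both heights, in s2 crop px
s=cam("scene")
for z in(.062,.07):
  print(z,((proj(s,[[*(home+x*d+y*l),z] for x,y in((-.09,.1),(-.09,-.1),(.09,-.1),(.09,.1))])-[250,200])*4).round(0).tolist())
g=env.get_state(); print(g["wrist_force"],g["tcp_pos"],abs(g["qvel"]).max())
E
```

```text
0.062 [np.float64(0.1988), np.float64(0.1787), np.float64(0.1985), np.float64(0.1791)] -0.001103454862761877 0.0001297189298274032 2.590200690477226
0.07 [np.float64(0.1977), np.float64(0.1777), np.float64(0.1974), np.float64(0.1781)] -0.002062036052290047 -0.00010499130475350651 2.590200690477227
0.062 [[480.0, 235.0], [214.0, 182.0], [139.0, 374.0], [425.0, 437.0]]
0.07 [[481.0, 228.0], [213.0, 174.0], [139.0, 367.0], [426.0, 430.0]]
[ 0.39103391 -0.56294864  0.03077879] [0.42870104 0.15828732 0.18399791] 0.002471835939988203
```

At z=0.062 the predicted scene corners, (480,235), (214,182), (139,374) and (425,437), match the seen ones, (478,236), (212,184), (138,381) and (422,440). The board has dropped and lies about 1 mm from home.

```bash
python3 -c "
from workcell import env
print(env.hand_in())"
```

```text
the job is handed in; nothing more can be done
None
```

The board is pushed home and has dropped into its notches: it measures about 1 mm from home and lies level, with both adapters standing and the hand clear; the job is handed in, but no verdict was shown.

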